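# Stack a child's sandal sole on the gluing jig

## Robot

A 6-joint arm with a two-finger parallel gripper is mounted at the origin on the work surface. World frame = base frame: x ahead of the robot, y to its left, z up, the work surface at z = 0. Lengths are in m, angles in rad, forces in N, time in s.
With the tool pointing down it reaches from about 0.35 to 0.85 m from the base axis. Payload 8.1 kg.
Tool frame: the origin (TCP) lies at the very end of the fingers, on their centre line; the grasp point (between the pads) lies 19 mm behind it; z points along the fingers, y is the direction in which the jaws open and shut (so a half turn about z gives the same grasp; the last joint's range is limited). The gripper opens to 93 mm and grips with 3 to 60 N. Pads are 15 mm wide; open, the fingers measure 128 mm over their backs; the gripper's body (75 mm by 188 mm) begins 65 mm behind the grasp point.
Start: joints at [-1.278, 0.13, 1.488, -0, 1.523, -0.085], TCP at [0.221, -0.558, 0.219] pointing down, gripper open.
Joint ranges: [-2.96, 2.96], [-0.89, 2.26], [0.02, 2.5], [-1.34, 4.48], [0, 2.73], [-2.66, 2.66]. Speed limits (rad/s): [2.39, 2.39, 2.79, 3.14, 3.14, 3.14].

## Interface

Orientations are given as a rotation vector (axis times angle).
In Python, from plant import read_state, read_camera, close_job gives the robot as it stands.
- The arm moves only by the tool jog_arm, never from a script. Its argument "motion" is one flat list of numbers, 7 for each row, row after row: the opening, from 0 (shut) to 1 (fully open), then the shift along the tool's x, y, z scaled (see below), then the turn, a rotation vector about the tool's x, y, z scaled (see below). A call has 1 to 8 rows; each row is the pose to reach, as a shift and turn from the pose measured when the call began, along the tool's axes at that moment; what a row does not reach only later rows make up. The controller multiplies each number of a shift by 0.5 m and each number of a turn by 90 degrees. A row lasts 1/10 s, in which the tool goes at most 50 mm and 8.59 degrees, less where a joint would pass 70% of its speed; a pose out of reach is approached as far as the arm can. A call with a number of a shift or a turn outside -1 to 1 is refused whole. A call with a gripper value outside its range is refused whole. The fingers move at their own pace and stop on an object; "grip_force" is the grip in N (left out, the last holds). Time passes only in rows, so rows that repeat a pose let the fingers close. It gives the time, the measured TCP pose, the force and the opening at its end, in the units of the state.
- read_state(): the state, without advancing time (a new reading comes with each control period).
- read_camera(name): name is "scene" or "top"; returns a dict with "frame" (480x640x3 uint8, red, green, blue), "vertical_fov" (degrees; the focal length in pixels is half the picture's height over the tangent of half this angle, whatever the lens; pixels are square), "cx", "cy" (the principal point, pixels), "world_from_camera" (4x4, takes a point from camera to world coordinates). Camera axes: x right, y down, z forward; pixel columns grow to the right and rows downward; lengths in m; the calibration is good to about 2 mm. A picture is of the moment at which its call begins. There is no depth.
- close_job(): hands the job in, once; it reports no verdict.
The state is a dict: "t": time; "q": joint angles; "dq": joint speeds; "joint_torque": joint torques, N m; "tool_pos": TCP position; "orientation": TCP orientation; "force": force on the tool from outside, world axes, zero at the start; "wrist_torque": the same for the moment, N m; "opening": finger opening in m.
Only numpy, scipy, OpenCV 4.12 (cv2) and the standard library are available. Lean on these libraries where they do the work, as an engineer would, in place of code of your own. Each camera call takes 0.05 s, during which the arm holds its last target.

## Task

Build up the sandal sole on the two-dowel jig: first the outsole (the biggest and thickest sole blank), then the midsole (the middle-sized one), then the insole (the smallest, with two strap slots), each with its toe towards the rounded end of the jig board and pushed flat down over both dowels, and last the aluminium pressing plate over the same dowels on top. Let go of everything, and leave the thread spool, tape roll and glue jar where they are.

Things in the scene. Friction and masses are not known exactly. Their poses are not given: they have to be found in the camera images.
- jig: Fixed plywood board 198 x 96 x 18 mm, one end square, the TOE end (+x) a half circle. Two steel dowels, 8 mm thick, stand 60 mm above its top (tips 78 above bench; top 12 mm tapers to 2.4) at x=+50 (toe) and x=-50 (heel). Origin: midway between the dowels, at bench level; x to the toe end, z up. Undersides in the finished stack above origin: outsole 18, midsole 34, insole 48, plate 60 mm.
- outsole: Outsole, tan crepe, the largest: stiff sandal-sole blank 168 long, 16 thick; toe curve radius 36 with a small big-toe bulge, heel radius 27, parallel waist 54 wide for the middle 30 mm. 12 mm through-holes at the centres of both curves, 100 apart. Origin: TOE hole centre at underside; x to the toe, z up; heel hole x=-100, waist centre x=-50. 0.1 to 0.2 kg.
- midsole: Midsole, cork, the middle-sized: stiff sandal-sole blank 159 long, 14 thick; toe curve radius 31 with a small big-toe bulge, heel radius 23, parallel waist 46 wide for the middle 30 mm. 12 mm through-holes at the centres of both curves, 100 apart. Origin: TOE hole centre at underside; x to the toe, z up; heel hole x=-100, waist centre x=-50. 35 to 70 g.
- insole: Insole, pale fibreboard, the smallest: stiff sandal-sole blank 149 long, 12 thick; toe curve radius 26 with a small big-toe bulge, heel radius 19, parallel waist 38 wide for the middle 30 mm. 12 mm through-holes at the centres of both curves, 100 apart. Origin: TOE hole centre at underside; x to the toe, z up; heel hole x=-100, waist centre x=-50. Dark strap slot on each side of waist.
- press_plate: Rectangular aluminium plate 150 x 50 x 14 mm, two 12 mm through-holes on its long centre line at x=+50 and x=-50, and in the middle an upright grip rib 50 long (x), 20 wide (y), rising 26 above the plate (top at 40). Origin: centre of its underside; x along its length, z up. Both ends alike: goes on either way round. 0.28 to 0.56 kg.
- thread_spool: Bystander: standing spool of beige thread with green ends, 42 mm diameter, 64 mm high. Origin: centre of its underside. Loose.
- tape_roll: Bystander: roll of cream masking tape lying flat, 90 mm outer and 74 mm inner diameter, 24 mm high. Origin: centre of its underside. Loose.
- glue_jar: Bystander: closed jar with white cap, 54 mm diameter, 65 mm high. Origin: centre of its underside. Loose.
Not all that is in view belongs to the job. What is shaped like the midsole but red is not meant. What is shaped like the outsole but orange is not meant.

How it is judged:
By the outcome, as a careful person would: the job done as asked, in the order asked, and still so for the second after the job is handed in, with the robot touching nothing.
It also fails if it takes over 115 s, if anything falls off the work surface, if the arm or the gripper's body presses on something with over 40 N, if the wrist force passes 120 N, or if a joint passes its speed limit or range.

## Working session

There is one attempt and no reset: what is moved stays moved. The work goes in short steps, Python scripts to look and compute and a tool call to move; the robot and the scene stay as the last step left them, time stands still between calls to the robot, and variables do not carry over. Pictures are saved under pics/ and viewed, and the job is handed in when it is done.

Besides the shell and the picture viewer there is one more tool, called after ">>>" as name(argument=value, ...), one argument or row to a line, values as JSON. jog_arm: Moves the arm, as the interface text tells. Its arguments: {"type":"object","properties":{"motion":{"type":"array","items":{"type":"number"}},"grip_force":{"type":"number"}},"required":["motion"]}

```bash
ls; mkdir -p pics
python3 - <<'E'
from plant import *
import cv2,json
s=read_state();print(s)
for n in("scene","top"):
    c=read_camera(n);cv2.imwrite(f"pics/{n}0.png",c["frame"][:,:,::-1]);print(n,c["vertical_fov"],c["cx"],c["cy"],c["world_from_camera"])
E
```

```text
pics
{'t': 0.0, 'q': array([-1.27837308e+00,  1.31148706e-01,  1.48926108e+00, -2.21693673e-05,
        1.52298632e+00, -8.53802808e-02]), 'dq': array([ 3.16218706e-04,  3.59704935e-05,  1.09553129e-03, -4.13697028e-04,
        1.28745781e-03,  3.39795937e-04]), 'joint_torque': array([-1.68587325e-03, -5.59842753e+01, -4.91763031e+01,  7.62224430e-02,
        3.53387534e-02, -1.19147703e-04]), 'tool_pos': array([ 0.22119027, -0.55714008,  0.21760488]), 'orientation': array([-3.08394706e+00, -5.89594483e-01,  3.27146846e-04]), 'force': array([0.72956469, 0.43195955, 0.90652551]), 'wrist_torque': array([-0.00089292, -0.02360413,  0.04165568]), 'opening': 0.09301914422109096}
scene 51.2035106482694 320.56310775855735 232.24250483696468 [[-0.28995996  0.79414671 -0.53409196  1.25186107]
 [ 0.95701839  0.24424464 -0.15639805  0.13079921]
 [ 0.0062461  -0.55648501 -0.83083417  1.00899467]
 [ 0.          0.          0.          1.        ]]
top 51.2211750534963 310.6248965640563 243.90157024708085 [[-0.00294194 -0.99594821  0.08988057  0.49600565]
 [-0.99997772  0.00346854  0.00570326 -0.07177806]
 [-0.00599191 -0.08986179 -0.99593622  1.3379415 ]
 [ 0.          0.          0.          1.        ]]
```

View pics/top0.png

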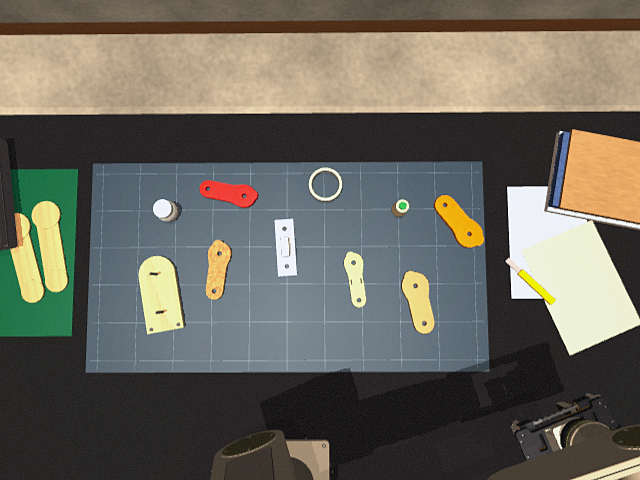

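View pics/scene0.png

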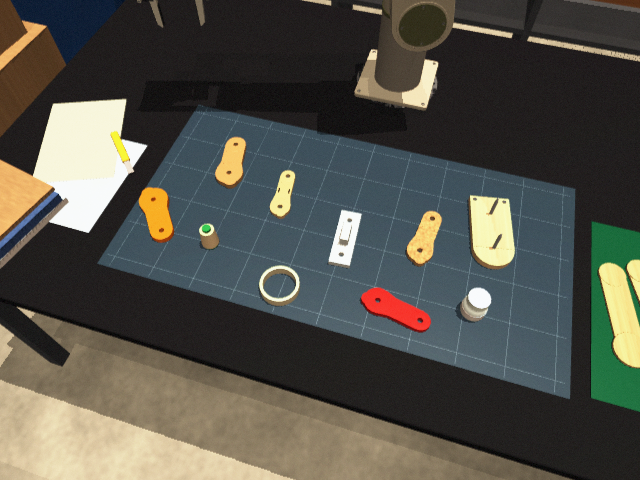

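Candidates (top view px): outsole – tan (418,300), not orange (460,220); midsole – cork (217,270), not red (228,193); insole – pale slotted (355,278), not the two wooden pieces on the green mat (25–50,250); plate (286,248); jig (160,295). Close crops to check.

Run:
```python
import cv2,numpy as np
t=cv2.imread("pics/top0.png");s=cv2.imread("pics/scene0.png")
def crop(im,cx,cy,h=48):return cv2.resize(im[cy-h:cy+h,cx-h:cx+h],(265,265),interpolation=cv2.INTER_CUBIC)
a=np.hstack([crop(t,418,300),crop(t,217,270),crop(t,355,278)]);b=np.hstack([crop(t,286,248),crop(t,160,295),crop(s,492,230)])
cv2.imwrite("pics/crop0.png",np.vstack([a,b]))
```

```text
(no output)
```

View pics/crop0.png

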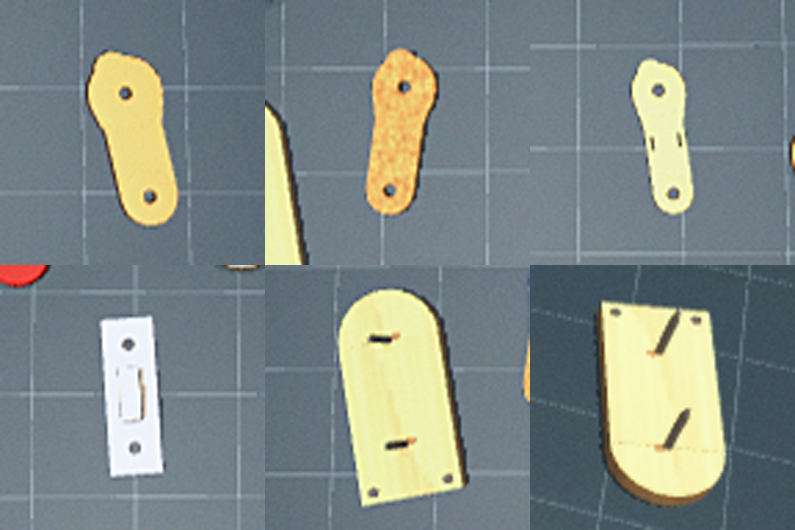

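```bash
cat > h.py <<'E'
import cv2,numpy as np
from plant import *
def cam(n):
    c=read_camera(n);c["f"]=240/np.tan(np.radians(c["vertical_fov"])/2);return c
def ray(c,px):
    px=np.atleast_2d(px).astype(float);T=c["world_from_camera"]
    d=np.c_[(px[:,0]-c["cx"])/c["f"],(px[:,1]-c["cy"])/c["f"],np.ones(len(px))]@T[:3,:3].T
    return T[:3,3],d
def plane(c,px,z):
    o,d=ray(c,px);return o+d*((z-o[2])/d[:,2:3])
def tri(c1,p1,c2,p2):
    o1,d1=ray(c1,p1);o2,d2=ray(c2,p2);d1=d1[0];d2=d2[0]
    k=np.linalg.lstsq(np.c_[d1,-d2],o2-o1,rcond=None)[0];a=o1+k[0]*d1;b=o2+k[1]*d2
    return (a+b)/2,np.linalg.norm(a-b)
def proj(c,P):
    T=np.linalg.inv(c["world_from_camera"]);q=T[:3,:3]@np.asarray(P)+T[:3,3];return q[:2]/q[2]*c["f"]+[c["cx"],c["cy"]]
U=4
def parts(c,seed,r=45,val=100,hi=None):
    """contour round seed of bright/warm stuff, holes inside; px at full res"""
    im=c["frame"];x0,y0=int(seed[0])-r,int(seed[1])-r
    cr=cv2.resize(im[y0:y0+2*r,x0:x0+2*r],None,fx=U,fy=U,interpolation=cv2.INTER_CUBIC)
    m=(cr[:,:,0]>val).astype(np.uint8)
    cs,h=cv2.findContours(m,cv2.RETR_CCOMP,cv2.CHAIN_APPROX_NONE)
    f=lambda k:(k.reshape(-1,2)+.5)/U-.5+[x0,y0]
    i=max((i for i in range(len(cs)) if h[0][i][3]<0),key=lambda i:cv2.contourArea(cs[i]))
    hs=[]
    for j in range(len(cs)):
        if h[0][j][3]==i and cv2.contourArea(cs[j])>20:
            M=cv2.moments(cs[j]);p=(np.array([M["m10"]/M["m00"],M["m01"]/M["m00"]])+.5)/U-.5+[x0,y0]
            hs.append((p,M["m00"]/U/U))
    return f(cs[i]),hs
E
python3 - <<'E'
from h import *
t,s=cam("top"),cam("scene")
np.set_printoptions(precision=4,suppress=True)
for n,z,a,b,v in(("out",.016,(418,300),(231,162),150),("mid",.014,(217,270),(425,238),140),("ins",.012,(355,278),(284,193),150),("plate",.014,(286,248),(346,238),150)):
    for nm,c,p in(("top",t,a),("scene",s,b)):
        C,hs=parts(c,p,45,v)
        W=plane(c,C,z)[:,:2].astype(np.float32);print(n,nm,"rect",cv2.minAreaRect(W*1000))
        for h,A in hs:print("   ",h,A,plane(c,h,z)[0])
for nm,c,p in(("top",t,(160,295)),("scene",s,(492,230))):
    C,hs=parts(c,p,55,150)
    W=plane(c,C,.018)[:,:2].astype(np.float32);print("jig",nm,"rect",cv2.minAreaRect(W*1000))
    for h,A in hs:print("   ",h,A,plane(c,h,.018)[0])
    x,y=p;cr=c["frame"][y-50:y+50,x-40:x+40,::-1];cv2.imwrite(f"pics/jig_{nm}.png",cv2.resize(cr,None,fx=6,fy=6,interpolation=cv2.INTER_NEAREST))
E
```

```text
out top rect ((462.79119873046875, -343.63116455078125), (167.97967529296875, 72.39051055908203), 7.150397777557373)
    [423.8506 322.9303] 15.71875 [ 0.4071 -0.3592  0.016 ]
    [415.0164 285.3816] 16.1875 [ 0.5049 -0.3382  0.016 ]
out scene rect ((461.2038879394531, -344.17474365234375), (167.957275390625, 71.64115905761719), 7.786449432373047)
    [228.5664 171.8398] 9.90625 [ 0.5033 -0.3387  0.016 ]
    [235.3351 143.6809] 8.625 [ 0.4055 -0.3598  0.016 ]
mid top rect ((548.6953125, 181.57855224609375), (61.71664047241211, 161.91880798339844), 87.10796356201172)
    [213.5721 290.6384] 14.625 [0.4927 0.192  0.014 ]
    [218.8117 253.0015] 14.65625 [0.5921 0.1795 0.014 ]
mid scene rect ((548.9694213867188, 187.60116577148438), (61.828819274902344, 159.5083770751953), 78.55400085449219)
    [419.4845 249.8577] 14.90625 [0.5917 0.1791 0.014 ]
    [431.994  218.0614] 13.59375 [0.4924 0.1914 0.014 ]
ins top rect ((522.2860717773438, -179.6136932373047), (150.26296997070312, 51.436214447021484), 3.958425521850586)
    [358.525  299.7208] 14.375 [ 0.4678 -0.1898  0.012 ]
    [350.9573 2
[... 1027 characters left out ...]
41 241.7807] 39.5625 [0.6224 0.0029 0.014 ]
    [349.2473 219.9681] 10.09375 [ 0.5573 -0.0002  0.014 ]
jig top rect ((487.01531982421875, 334.1967468261719), (200.49066162109375, 98.23908233642578), 9.976228713989258)
    [150.837  329.1393] 8.5625 [0.393  0.3538 0.018 ]
    [177.9885 324.0067] 8.125 [0.4061 0.283  0.018 ]
    [159.267  311.7235] 22.90625 [0.4381 0.3328 0.018 ]
    [153.3194 273.4211] 21.9375 [0.5384 0.351  0.018 ]
jig scene rect ((486.70654296875, 334.17041015625), (201.890625, 98.12020874023438), 10.29379653930664)
    [496.7036 241.1318] 52.0625 [0.5168 0.3488 0.018 ]
    [503.8763 201.47  ] 6.25 [0.3923 0.3539 0.018 ]
    [474.4498 198.5886] 6.4375 [0.4048 0.2826 0.018 ]
```

View pics/jig_top.png

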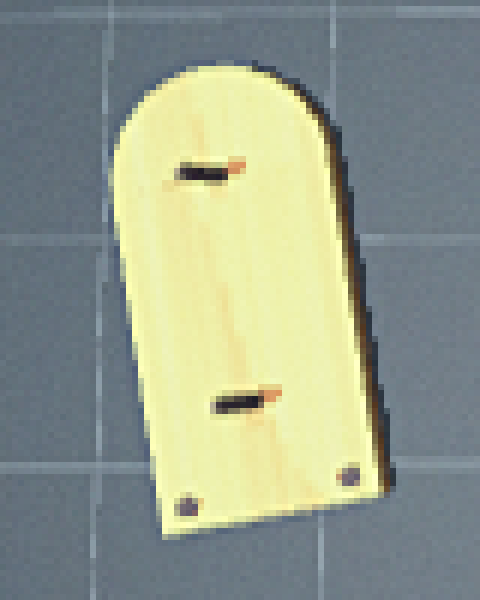

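View pics/jig_scene.png

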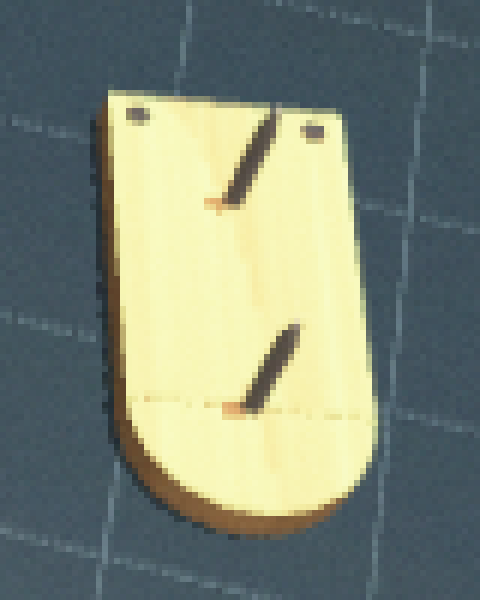

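Run:
```python
from h import *
t,s=cam("top"),cam("scene")
yaw=np.radians(10.2);u=np.array([np.cos(yaw),np.sin(yaw)]);o=np.array([.4878,.3344])
out=[]
for c,(x,y) in((t,(160,295)),(s,(492,230))):
    cr=cv2.resize(c["frame"][y-50:y+50,x-40:x+40,::-1],None,fx=6,fy=6,interpolation=cv2.INTER_NEAREST).copy()
    for k in(.05,-.05):
        for z,col in((.018,(255,0,0)),(.078,(0,200,0))):
            p=(proj(c,[*(o+k*u),z])-[x-40,y-50]+.5)*6
            cv2.drawMarker(cr,tuple(int(v) for v in p),col,0,12,1);print(z,proj(c,[*(o+k*u),z]))
    out.append(cr)
cv2.imwrite("pics/jigov.png",np.hstack(out)[:,:800])
cv2.imwrite("pics/jigov.png",cv2.resize(np.hstack(out),(800,500)))
```

```text
0.018 [156.23286273 273.93336868]
0.078 [148.77305306 273.21565916]
0.018 [162.04960764 311.53018308]
0.078 [154.81412696 312.60189148]
0.018 [493.40877408 247.48696278]
0.078 [501.2550494  233.25972452]
0.018 [490.34586868 213.13514967]
0.078 [497.69371167 198.12213284]
```

View pics/jigov.png

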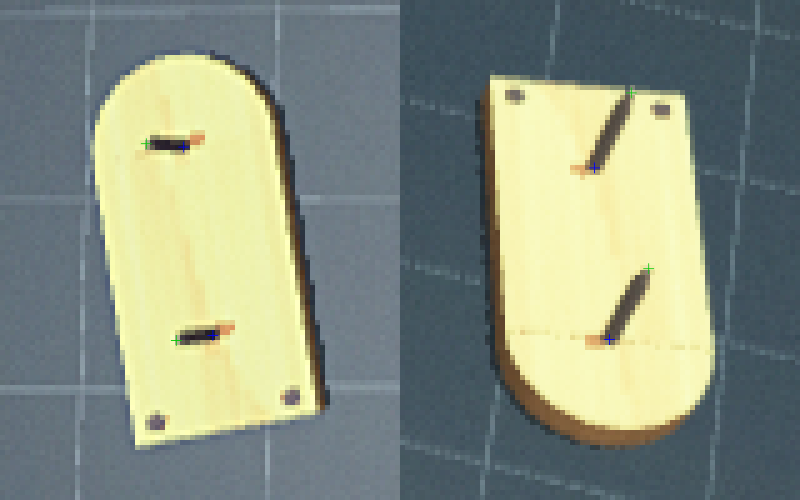

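Crops show the tan outsole, cork midsole, slotted insole, plate and jig as described, all with toe up in the image (px above). Hole pairs measure 100 mm and the two views agree within 2 mm; dowels match the overlay.

```bash
cat > go.py <<'E'
import sys,numpy as np
from plant import read_state
from scipy.spatial.transform import Rotation as R
np.set_printoptions(precision=4,suppress=True)
s=read_state();R0=R.from_rotvec(s["orientation"])
def to(x,y,z,hd):
    h=np.radians(hd);Rt=R.from_matrix(np.array([[np.cos(h),np.sin(h),0],[np.sin(h),-np.cos(h),0],[0,0,-1.]]))
    print((x,y,z,hd),"shift",np.array(R0.inv().apply(np.array([x,y,z])-s["tool_pos"]))/.5,"turn",(R0.inv()*Rt).as_rotvec()/(np.pi/2))
m=R0.as_matrix();print("t",round(s["t"],2),"pos",s["tool_pos"],"hd",np.degrees(np.arctan2(m[1,0],m[0,0])),"zax",m[:,2],"F",s["force"],"M",s["wrist_torque"],"open",s["opening"])
for a in sys.argv[1:]:to(*map(float,a.split(",")))
E
python3 go.py .4552,-.349,.10,12.2
```

```text
t 0.3 pos [ 0.2213 -0.5575  0.2183] hd 21.644123597736392 zax [-0.0002  0.0006 -1.    ] F [-0.6593 -0.8593 -0.0337] M [-0.0062  0.0027  0.0253] open 0.092983327643418
(0.4552, -0.349, 0.1, 12.2) shift [ 0.5887 -0.2149  0.2367] turn [-0.0004 -0.      0.1049]
```

>>> jog_arm(
  motion=[1,0.589,-0.215,0.237,0,0,0.105,1,0.589,-0.215,0.237,0,0,0.105,1,0.589,-0.215,0.237,0,0,0.105,1,0.589,-0.215,0.237,0,0,0.105,1,0.589,-0.215,0.237,0,0,0.105,1,0.589,-0.215,0.237,0,0,0.105,1,0.589,-0.215,0.237,0,0,0.105,1,0.589,-0.215,0.237,0,0,0.105],
  grip_force=25,
)

```text
t: 1.1
tool_pos: [0.4569, -0.3446, 0.0973]
orientation: [-3.119, -0.34, 0.003]
force: [-0.4, 0.3, -0.1]
opening: 0.0928
```

```bash
python3 go.py .4552,-.349,.003,12.2
```

```text
t 1.1 pos [ 0.4569 -0.3446  0.0973] hd 12.447712948991471 zax [-0.0022  0.0042 -1.    ] F [-0.4086  0.2617 -0.1089] M [-0.0506  0.0367  0.0399] open 0.09282126307516042
(0.4552, -0.349, 0.003, 12.2) shift [-0.005   0.0088  0.1886] turn [-0.0029  0.0008  0.0028]
```

>>> jog_arm(
  motion=[1,-0.005,0.009,0.05,-0.003,0.001,0.003,1,-0.005,0.009,0.12,-0.003,0.001,0.003,1,-0.005,0.009,0.14,-0.003,0.001,0.003,1,-0.005,0.009,0.14,-0.003,0.001,0.003,1,-0.005,0.009,0.14,-0.003,0.001,0.003],
)

```text
t: 1.6
tool_pos: [0.4556, -0.3502, 0.0287]
orientation: [3.123, 0.332, 0.002]
force: [1.1, 1.0, 0.3]
opening: 0.0929
```

```bash
python3 go.py .4552,-.349,.003,12.2
```

```text
t 1.6 pos [ 0.4556 -0.3502  0.0287] hd 12.143424767611778 zax [ 0.0012 -0.001  -1.    ] F [1.06   0.9972 0.2781] M [ 0.0161 -0.0277  0.0135] open 0.09289578002882132
(0.4552, -0.349, 0.003, 12.2) shift [-0.0003 -0.0025  0.0514] turn [ 0.0008 -0.0006 -0.0006]
```

Good. Down and close.

>>> jog_arm(
  motion=[1,0,-0.0025,0.03,0,0,0,1,0,-0.0025,0.05,0,0,0,1,0,-0.0025,0.05,0,0,0,0,0,-0.0025,0.05,0,0,0,0,0,-0.0025,0.05,0,0,0,0,0,-0.0025,0.05,0,0,0,0,0,-0.0025,0.05,0,0,0,0,0,-0.0025,0.05,0,0,0],
  grip_force=25,
)

```text
t: 2.4
tool_pos: [0.4555, -0.3491, 0.0039]
orientation: [3.123, 0.332, 0.002]
force: [0.6, -0.4, 0.5]
opening: 0.0577
```

```bash
python3 go.py .4552,-.349,.130,12.2
```

```text
t 2.4 pos [ 0.4555 -0.3491  0.0039] hd 12.146021110201762 zax [ 0.0015 -0.0013 -1.    ] F [ 0.602  -0.4411  0.5119] M [ 0.0005 -0.0134  0.1014] open 0.05773072837702255
(0.4552, -0.349, 0.13, 12.2) shift [-0.0002  0.0001 -0.2522] turn [ 0.001  -0.0008 -0.0006]
```

>>> jog_arm(
  motion=[0,0,0,0,0,0,0,0,0,0,0,0,0,0,0,0,0,0,0,0,0,0,0,0,-0.02,0,0,0,0,0,0,-0.08,0,0,0,0,0,0,-0.16,0,0,0,0,0,0,-0.25,0,0,0,0,0,0,-0.25,0,0,0],
)

```text
t: 3.2
tool_pos: [0.4589, -0.3521, 0.1377]
orientation: [3.113, 0.331, 0.015]
force: [0.4, -0.4, -0.9]
opening: 0.054
```

```bash
python3 go.py .4878,.3344,.12,10.2
python3 - <<'E'
from h import *
t,s=cam("top"),cam("scene")
cv2.imwrite("pics/a1.png",np.hstack([cv2.resize(t["frame"][230:380,330:480],(400,400)),cv2.resize(s["frame"][80:230,150:300],(400,400))])[:,:,::-1])
E
```

```text
t 3.2 pos [ 0.4589 -0.3521  0.1377] hd 12.150457915741416 zax [ 0.0108 -0.0098 -0.9999] F [ 0.4027 -0.4388 -0.8744] M [-0.0203 -0.0289  0.0004] open 0.054010958683312696
(0.4878, 0.3344, 0.12, 10.2) shift [ 0.3453 -1.3305  0.0225] turn [ 0.0075 -0.0055  0.0216]
```

View pics/a1.png

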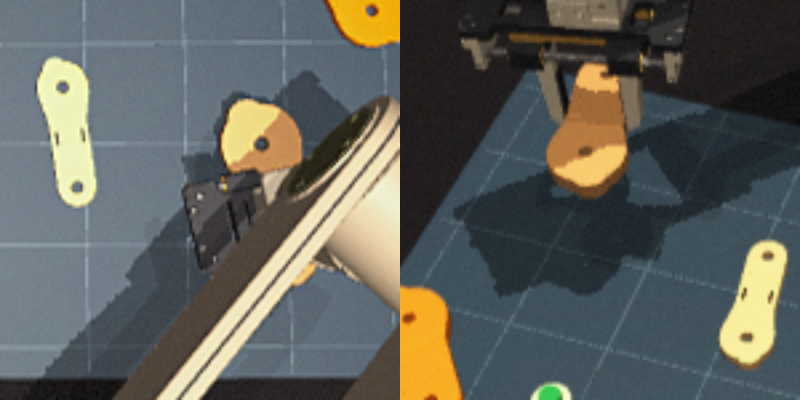

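Picture: outsole held at the waist, level, toe hole visible (scene crop (585,150)). Carry across in two legs.

```bash
python3 go.py .50,0,.13,11
```

```text
t 3.3 pos [ 0.4562 -0.3498  0.1311] hd 12.149701570777328 zax [ 0.0043 -0.0039 -1.    ] F [-0.5931  0.4185 -2.6407] M [-0.0173  0.0864  0.0743] open 0.053720709953966515
(0.5, 0.0, 0.13, 11.0) shift [ 0.2328 -0.6654 -0.0001] turn [ 0.003  -0.0022  0.0128]
```

>>> jog_arm(
  motion=[0,0.233,-0.665,0,0.003,-0.002,0.013,0,0.233,-0.665,0,0.003,-0.002,0.013,0,0.233,-0.665,0,0.003,-0.002,0.013,0,0.233,-0.665,0,0.003,-0.002,0.013,0,0.233,-0.665,0,0.003,-0.002,0.013,0,0.233,-0.665,0,0.003,-0.002,0.013,0,0.233,-0.665,0,0.003,-0.002,0.013],
)

```text
t: 4.0
tool_pos: [0.4983, 0.0003, 0.128]
orientation: [-3.127, -0.3, 0.005]
force: [1.6, -0.2, -1.3]
opening: 0.054
```

```bash
python3 go.py .4878,.3344,.12,10.2
```

```text
t 4.0 pos [0.4983 0.0003 0.128 ] hd 10.966024803495475 zax [-0.0029  0.0004 -1.    ] F [ 1.5561 -0.2117 -1.3203] M [-0.0336 -0.008  -0.0339] open 0.05398190778372259
(0.4878, 0.3344, 0.12, 10.2) shift [ 0.1066 -0.6599  0.0163] turn [-0.0006  0.0018  0.0085]
```

>>> jog_arm(
  motion=[0,0.107,-0.66,0.015,0,0.002,0.0085,0,0.107,-0.66,0.015,0,0.002,0.0085,0,0.107,-0.66,0.015,0,0.002,0.0085,0,0.107,-0.66,0.015,0,0.002,0.0085,0,0.107,-0.66,0.015,0,0.002,0.0085,0,0.107,-0.66,0.015,0,0.002,0.0085,0,0.107,-0.66,0.015,0,0.002,0.0085,0,0.107,-0.66,0.015,0,0.002,0.0085],
)

```text
t: 4.8
tool_pos: [0.4854, 0.3382, 0.1181]
orientation: [-3.128, -0.286, 0.005]
force: [-1.5, -0.5, -2.1]
opening: 0.0539
```

```bash
python3 go.py .4878,.3344,.095,10.2
python3 - <<'E'
from h import *
t,s=cam("top"),cam("scene")
cv2.imwrite("pics/a2.png",np.hstack([cv2.resize(t["frame"][220:360,90:230],(400,400),interpolation=2),cv2.resize(s["frame"][140:300,420:580],(400,400),interpolation=2)])[:,:,::-1])
E
```

```text
t 4.8 pos [0.4854 0.3382 0.1181] hd 10.453492222683712 zax [-0.0035  0.0006 -1.    ] F [-1.5437 -0.4713 -2.0613] M [-0.0116  0.0224  0.0093] open 0.05389347847970951
(0.4878, 0.3344, 0.095, 10.2) shift [0.0034 0.0084 0.0462] turn [-0.0008  0.0021  0.0028]
```

View pics/a2.png

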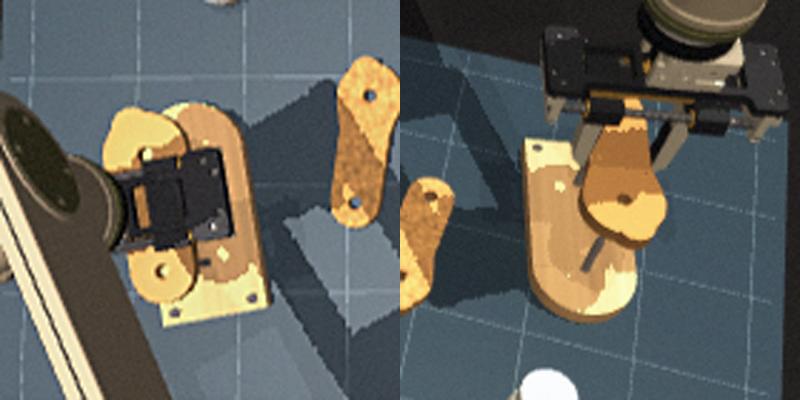

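>>> jog_arm(
  motion=[0,0.0035,0.0085,0.02,0,0.002,0.003,0,0.0035,0.0085,0.044,0,0.002,0.003,0,0.0035,0.0085,0.044,0,0.002,0.003,0,0.0035,0.0085,0.044,0,0.002,0.003],
)

```text
t: 5.3
tool_pos: [0.4883, 0.3294, 0.0952]
orientation: [3.128, 0.273, -0.003]
force: [0.2, 1.3, -2.3]
opening: 0.0538
```

```bash
python3 go.py .4878,.3344,.080,10.2
python3 - <<'E'
from h import *
t,s=cam("top"),cam("scene");np.set_printoptions(precision=4,suppress=True)
print(read_state()["tool_pos"])
C,hs=parts(t,(140,290),50,150)
# detect holes darker near predicted
yaw=np.radians(10.2);u=np.array([np.cos(yaw),np.sin(yaw)]);o=read_state()["tool_pos"]
zt=o[2]-.004+.016
for c in(t,s):
  for k in(.05,-.05):
    p=proj(c,[*(o[:2]+k*u),zt]);print(k,p)
    x,y=np.round(p).astype(int);r=7
    g=c["frame"][y-r:y+r+1,x-r:x+r+1].min(2).astype(int);print(c["frame"][y-r:y+r+1,x-r:x+r+1,0])
E
```

```text
t 5.3 pos [0.4883 0.3294 0.0952] hd 9.972603332349156 zax [-0.0019 -0.0018 -1.    ] F [ 0.2403  1.2963 -2.3426] M [0.0404 0.0168 0.0216] open 0.053786434632055555
(0.4878, 0.3344, 0.08, 10.2) shift [ 0.0008 -0.0101  0.0304] turn [ 0.0009  0.0014 -0.0025]
[0.4891 0.3302 0.0966]
0.05 [146.3932 272.2937]
[[239 239 239 239 240 240 239 239 239 239 239 239 239 240 240]
 [240 239 239 238 240 237 238 239 240 240 238 240 238 239 239]
 [239 240 238 239 240 240 239 239 240 239 239 240 239 239 241]
 [240 239 237 239 238 239 240 241 241 241 239 240 241 241 245]
 [240 239 239 239 240 239 242 246 248 246 245 245 245 249 225]
 [239 239 240 240 239 244 251 222 175 183 209 219 221 219 183]
 [239 239 240 239 242 251 205 117 110 219 197 178 178 178 183]
 [239 240 239 241 247 253 113  44 235 255 200 185 187 185 191]
 [239 237 239 244 225 218  75  34 255 241 146 184 191 199 199]
 [239 238 242 247 187 183 111  42 217 255 160 147 152 140 132]
 [239 241 242 248 192 184 178 111  99 188 121  74  76  51  29]
 [240 242 244 252 192 184 200 160  43  21  31  34  38  42  39]
 [248 252 228 229 195 196 203 141  50  44
[... 2363 characters left out ...]
4 177]
 [ 31  30  28  30  29  37  34  32  35  31 224 247 247 246 247]
 [ 33  39  35  29  31  33  35  32  35  37 213 246 247 247 246]
 [ 32  32  31  32  32  35  32  28  36  32 193 235 239 240 243]
 [ 31  34  35  35  33  31  30  35  35  33  91 113 159 157 195]
 [ 24  28  30  32  26  30  30  34  33  35  67  84  95  90  83]
 [ 20  22  24  23  20  25  23  21  27  25  69  71  98  79  67]
 [ 17  15  21  22  25  20  23  24  21  73 120 130 125  95  94]
 [ 17  19  21  19  16  19  19  22  22 188 223 233 231 202 202]
 [ 19  17  18  21  19  23  18  18  72 245 247 248 247 248 247]
 [ 50  51  30  46  42  46  43  22 189 246 247 247 247 247 238]
 [106  97  77 112 167 168 117 131 245 248 247 246 248 240 174]]
```

>>> jog_arm(
  motion=[0,0,-0.0085,0.01,0.001,0.001,-0.002,0,0,-0.0085,0.015,0.001,0.001,-0.002,0,0,-0.0085,0.015,0.001,0.001,-0.002,0,0,-0.0085,0.015,0.001,0.001,-0.002],
)

```text
t: 5.8
tool_pos: [0.4882, 0.3345, 0.089]
orientation: [-3.128, -0.279, -0.002]
force: [0.2, -0.6, -1.2]
opening: 0.0536
```

```bash
python3 go.py .4878,.3344,.065,10.2
```

```text
t 5.8 pos [0.4882 0.3345 0.089 ] hd 10.196747523673848 zax [ 0.0013  0.0011 -1.    ] F [ 0.1967 -0.5947 -1.1905] M [-0.0387  0.062   0.0213] open 0.053616490201055675
(0.4878, 0.3344, 0.065, 10.2) shift [-0.0009  0.      0.0479] turn [-0.0006 -0.0009 -0.    ]
```

>>> jog_arm(
  motion=[0,-0.001,0,0.015,0,0,0,0,-0.001,0,0.03,0,0,0,0,-0.001,0,0.048,0,0,0,0,-0.001,0,0.048,0,0,0],
)

```text
t: 6.2
tool_pos: [0.4864, 0.3336, 0.0626]
orientation: [3.129, 0.279, -0.003]
force: [-1.3, 0.5, -1.3]
opening: 0.0535
```

```bash
python3 go.py .4878,.3344,.023,10.2
```

```text
t 6.2 pos [0.4864 0.3336 0.0626] hd 10.199209014173666 zax [-0.0019 -0.0006 -1.    ] F [-1.3085  0.4577 -1.2987] M [0.0288 0.0744 0.0033] open 0.05351273962961096
(0.4878, 0.3344, 0.023, 10.2) shift [ 0.0033 -0.001   0.0791] turn [ 0.0002  0.0012 -0.    ]
```

>>> jog_arm(
  motion=[0,0.003,-0.001,0.02,0,0,0,0,0.003,-0.001,0.04,0,0,0,0,0.003,-0.001,0.06,0,0,0,0,0.003,-0.001,0.076,0,0,0,0,0.003,-0.001,0.076,0,0,0],
)

```text
t: 6.7
tool_pos: [0.4868, 0.3339, 0.0229]
orientation: [3.128, 0.279, -0.006]
force: [-1.2, -0.4, -1.1]
opening: 0.0536
```

```bash
python3 go.py .4878,.3344,.021,10.2
```

```text
t 6.7 pos [0.4868 0.3339 0.0229] hd 10.198043757135647 zax [-0.0037 -0.0017 -1.    ] F [-1.1809 -0.4422 -1.0538] M [-0.0133  0.0324 -0.0125] open 0.053609398701491534
(0.4878, 0.3344, 0.021, 10.2) shift [ 0.0021 -0.0007  0.0039] turn [ 0.0007  0.0025 -0.    ]
```

>>> jog_arm(
  motion=[0,0.001,0,0.002,0,0.001,0,0.8,0.001,0,0.002,0,0.001,0,0.8,0.001,0,0.002,0,0.001,0,0.8,0.001,0,0.002,0,0.001,0,0.8,0.001,0,-0.04,0,0.001,0,0.8,0.001,0,-0.12,0,0.001,0,0.8,0.001,0,-0.22,0,0.001,0],
)

```text
t: 7.4
tool_pos: [0.4861, 0.3332, 0.132]
orientation: [3.126, 0.279, -0.01]
force: [0.8, 1.1, 0.4]
opening: 0.0742
```

```bash
python3 go.py .5422,.1855,.12,-7.1
```

```text
t 7.4 pos [0.4861 0.3332 0.132 ] hd 10.194829648664669 zax [-0.0061 -0.0037 -1.    ] F [0.8248 1.0826 0.4377] M [ 0.0673 -0.0496 -0.0577] open 0.0741544797827219
(0.5422, 0.1855, 0.12, -7.1) shift [0.0583 0.3105 0.0244] turn [0.0022 0.004  0.1922]
```

>>> jog_arm(
  motion=[1,0.058,0.31,0.024,0.002,0.004,0.192,1,0.058,0.31,0.024,0.002,0.004,0.192,1,0.058,0.31,0.024,0.002,0.004,0.192,1,0.058,0.31,0.024,0.002,0.004,0.192,1,0.058,0.31,0.024,0.002,0.004,0.192,1,0.058,0.31,0.024,0.002,0.004,0.192],
)

```text
t: 8.0
tool_pos: [0.5419, 0.1865, 0.1205]
orientation: [-3.135, 0.194, -0.0]
force: [0.3, 0.3, -0.6]
opening: 0.0925
```

```bash
python3 go.py .5422,.1855,.03,-7.1
python3 - <<'E'
from h import *
t,s=cam("top"),cam("scene")
cv2.imwrite("pics/a3.png",np.hstack([cv2.resize(t["frame"][220:360,90:230],(400,400),interpolation=2),cv2.resize(s["frame"][140:300,400:560],(400,400),interpolation=2)])[:,:,::-1])
E
```

```text
t 8.0 pos [0.5419 0.1865 0.1205] hd -7.0873041158450265 zax [ 0.0002  0.0003 -1.    ] F [ 0.2939  0.3126 -0.5814] M [ 0.0771  0.018  -0.0347] open 0.09251510321285124
(0.5422, 0.1855, 0.03, -7.1) shift [0.0008 0.002  0.181 ] turn [-0.0002 -0.0001  0.0001]
```

View pics/a3.png

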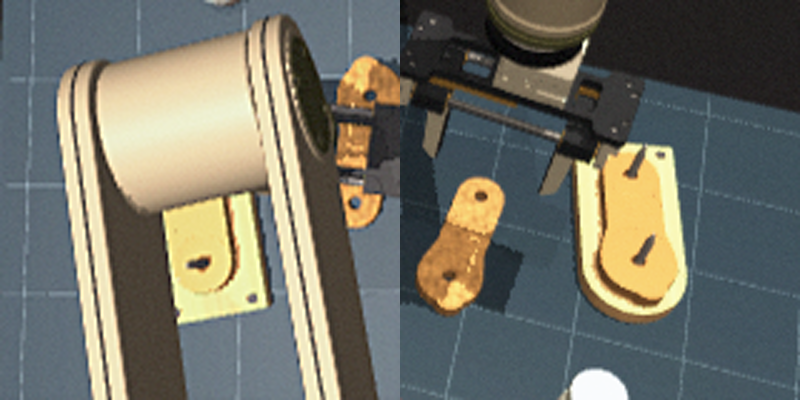

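Picture: outsole is flat on the jig over both dowels (scene crop dowels at (635,165),(645,250)), midsole undisturbed.

>>> jog_arm(
  motion=[1,0.001,0.002,0.08,0,0,0,1,0.001,0.002,0.16,0,0,0,1,0.001,0.002,0.181,0,0,0,1,0.001,0.002,0.181,0,0,0],
)

```text
t: 8.5
tool_pos: [0.5397, 0.1868, 0.0279]
orientation: [3.135, -0.189, -0.007]
force: [-0.8, 1.0, 1.3]
opening: 0.0929
```

```bash
python3 go.py .5422,.1855,.004,-7.1
```

```text
t 8.5 pos [0.5397 0.1868 0.0279] hd -6.892063482059126 zax [-0.0044 -0.0009 -1.    ] F [-0.7981  1.0041  1.2554] M [ 0.0318 -0.0029 -0.0165] open 0.09294378937468964
(0.5422, 0.1855, 0.004, -7.1) shift [0.0054 0.0018 0.0479] turn [0.0009 0.0027 0.0023]
```

>>> jog_arm(
  motion=[1,0.005,0.002,0.03,0,0.002,0.002,1,0.005,0.002,0.045,0,0.002,0.002,1,0.005,0.002,0.047,0,0.002,0.002],
)

```text
t: 8.8
tool_pos: [0.5417, 0.1855, 0.004]
orientation: [3.134, -0.193, -0.003]
force: [-0.3, -0.3, -0.8]
opening: 0.0932
```

```bash
python3 go.py .5422,.1855,.004,-7.1
```

```text
t 8.8 pos [0.5417 0.1855 0.004 ] hd -7.065664303111144 zax [-0.0019 -0.0014 -1.    ] F [-0.2591 -0.2688 -0.8298] M [0.0256 0.0291 0.0405] open 0.09320149452631356
(0.5422, 0.1855, 0.004, -7.1) shift [ 0.0009 -0.0002 -0.0001] turn [0.0011 0.0011 0.0004]
```

>>> jog_arm(
  motion=[0,0.001,0,0,0.001,0.001,0,0,0.001,0,0,0.001,0.001,0,0,0.001,0,0,0.001,0.001,0,0,0.001,0,0,0.001,0.001,0,0,0.001,0,0,0.001,0.001,0,0,0.001,0,0,0.001,0.001,0,0,0.001,0,0,0.001,0.001,0,0,0.001,0,0,0.001,0.001,0],
  grip_force=20,
)

```text
t: 9.6
tool_pos: [0.5423, 0.1854, 0.0041]
orientation: [3.136, -0.194, -0.0]
force: [-0.1, -0.3, 0.7]
opening: 0.0461
```

>>> jog_arm(
  motion=[0,0,0,0,0,0,0,0,0,0,0,0,0,0],
)

```text
t: 9.8
tool_pos: [0.5423, 0.1854, 0.0041]
orientation: [3.136, -0.194, -0.0]
force: [0.1, -0.2, 0.6]
opening: 0.046
```

```bash
python3 go.py .5422,.1855,.125,-7.1
```

```text
t 9.8 pos [0.5423 0.1854 0.0041] hd -7.069503337910326 zax [-0.0001 -0.     -1.    ] F [ 0.0807 -0.2131  0.6045] M [0.0679 0.0306 0.0033] open 0.04604173999749159
(0.5422, 0.1855, 0.125, -7.1) shift [-0.0002 -0.0001 -0.2419] turn [0.     0.0001 0.0003]
```

>>> jog_arm(
  motion=[0,0,0,-0.04,0,0,0,0,0,0,-0.12,0,0,0,0,0,0,-0.2,0,0,0,0,0,0,-0.24,0,0,0,0,0,0,-0.24,0,0,0],
)

```text
t: 10.3
tool_pos: [0.545, 0.1861, 0.1285]
orientation: [-3.134, 0.193, -0.011]
force: [-0.4, -0.2, -0.7]
opening: 0.0458
```

```bash
python3 go.py .4874,.3342,.12,10.2
```

```text
t 10.3 pos [0.545  0.1861 0.1285] hd -7.061526986615786 zax [ 0.007   0.0017 -1.    ] F [-0.3721 -0.2291 -0.7198] M [ 0.0329  0.0059 -0.022 ] open 0.04583120033505993
(0.4874, 0.3342, 0.12, 10.2) shift [-0.1509 -0.2797  0.0166] turn [-0.0009 -0.0045 -0.1918]
```

>>> jog_arm(
  motion=[0,-0.151,-0.28,0.017,-0.001,-0.0045,-0.192,0,-0.151,-0.28,0.017,-0.001,-0.0045,-0.192,0,-0.151,-0.28,0.017,-0.001,-0.0045,-0.192,0,-0.151,-0.28,0.017,-0.001,-0.0045,-0.192,0,-0.151,-0.28,0.017,-0.001,-0.0045,-0.192,0,-0.151,-0.28,0.017,-0.001,-0.0045,-0.192],
)

```text
t: 10.9
tool_pos: [0.4871, 0.3333, 0.1185]
orientation: [3.128, 0.28, -0.002]
force: [0.3, -1.3, -0.7]
opening: 0.0462
```

```bash
python3 go.py .4874,.3342,.09,10.2;python3 - <<'E'
from h import *
t,s=cam("top"),cam("scene")
cv2.imwrite("pics/a4.png",np.hstack([cv2.resize(t["frame"][220:360,90:230],(400,400),interpolation=2),cv2.resize(s["frame"][140:300,420:580],(400,400),interpolation=2)])[:,:,::-1])
E
```

```text
t 10.9 pos [0.4871 0.3333 0.1185] hd 10.213473229600421 zax [-0.0014 -0.0016 -1.    ] F [ 0.2968 -1.3253 -0.6569] M [-0.0176  0.0034 -0.0422] open 0.04616213499508382
(0.4874, 0.3342, 0.09, 10.2) shift [ 0.0009 -0.0018  0.057 ] turn [0.0009 0.001  0.0002]
```

View pics/a4.png

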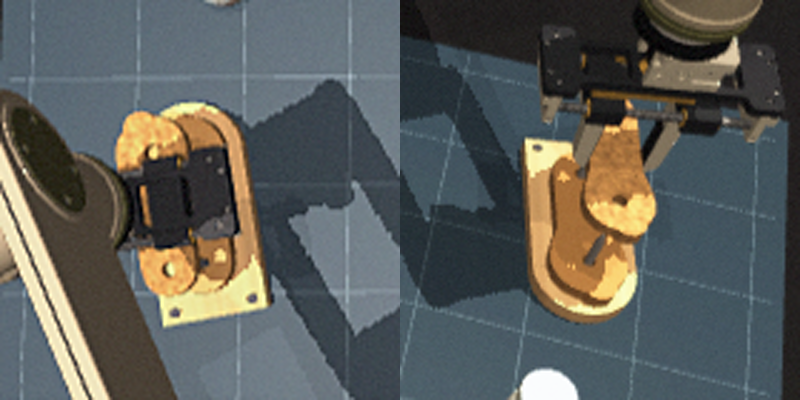

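Picture: midsole held level above the jig, toe towards the rounded end. Lower.

>>> jog_arm(
  motion=[0,0.001,-0.002,0.03,0.001,0.001,0,0,0.001,-0.002,0.055,0.001,0.001,0,0,0.001,-0.002,0.055,0.001,0.001,0,0,0.001,-0.002,0.055,0.001,0.001,0],
)

```text
t: 11.4
tool_pos: [0.4876, 0.3331, 0.0905]
orientation: [3.129, 0.276, -0.002]
force: [0.5, -0.2, -1.0]
opening: 0.0456
```

```bash
python3 go.py .4874,.3342,.065,10.2
```

```text
t 11.4 pos [0.4876 0.3331 0.0905] hd 10.083146367995445 zax [-0.0011 -0.0002 -1.    ] F [ 0.5316 -0.2354 -0.9574] M [-0.0134 -0.0151  0.019 ] open 0.04563971010847617
(0.4874, 0.3342, 0.065, 10.2) shift [ 0.     -0.0023  0.0511] turn [-0.      0.0007 -0.0013]
```

>>> jog_arm(
  motion=[0,0,-0.002,0.01,0,0.001,-0.001,0,0,-0.002,0.025,0,0.001,-0.001,0,0,-0.002,0.04,0,0.001,-0.001,0,0,-0.002,0.05,0,0.001,-0.001,0,0,-0.002,0.05,0,0.001,-0.001],
)

```text
t: 11.9
tool_pos: [0.4866, 0.3337, 0.0641]
orientation: [3.128, 0.279, -0.002]
force: [1.2, -0.2, -2.2]
opening: 0.0456
```

```bash
python3 go.py .4874,.3342,.0385,10.2
```

```text
t 11.9 pos [0.4866 0.3337 0.0641] hd 10.177296480526323 zax [-0.0014 -0.0009 -1.    ] F [ 1.1918 -0.2356 -2.1508] M [0.0022 0.0318 0.0116] open 0.04564483885889564
(0.4874, 0.3342, 0.0385, 10.2) shift [ 0.0019 -0.0008  0.0513] turn [ 0.0004  0.001  -0.0003]
```

>>> jog_arm(
  motion=[0,0.001,-0.001,0.015,0,0.001,0,0,0.001,-0.001,0.03,0,0.001,0,0,0.001,-0.001,0.045,0,0.001,0,0,0.001,-0.001,0.051,0,0.001,0,0,0.001,-0.001,0.051,0,0.001,0],
)

```text
t: 12.4
tool_pos: [0.4867, 0.3341, 0.0383]
orientation: [3.128, 0.279, -0.001]
force: [0.3, -1.2, -0.6]
opening: 0.0456
```

```bash
python3 go.py .4874,.3342,.0385,10.2
```

```text
t 12.4 pos [0.4867 0.3341 0.0383] hd 10.177753419390216 zax [-0.0005 -0.001  -1.    ] F [ 0.2909 -1.1902 -0.6164] M [-0.0083  0.0133 -0.0121] open 0.04555242820863037
(0.4874, 0.3342, 0.0385, 10.2) shift [ 0.0014 -0.     -0.0005] turn [ 0.0005  0.0004 -0.0002]
```

>>> jog_arm(
  motion=[0,0.001,0,0,0,0,0,0.7,0.001,0,0,0,0,0,0.7,0.001,0,0,0,0,0,0.7,0.001,0,0,0,0,0,0.7,0.001,0,-0.04,0,0,0,0.7,0.001,0,-0.12,0,0,0,0.7,0.001,0,-0.2,0,0,0],
)

```text
t: 13.1
tool_pos: [0.4864, 0.3337, 0.1384]
orientation: [3.127, 0.279, -0.004]
force: [0.8, -0.6, -0.3]
opening: 0.0651
```

```bash
python3 go.py .515,-.16,.13,7.7;python3 - <<'E'
from h import *
t,s=cam("top"),cam("scene")
cv2.imwrite("pics/a5.png",np.hstack([cv2.resize(t["frame"][220:360,90:230],(400,400),interpolation=2),cv2.resize(s["frame"][140:300,420:580],(400,400),interpolation=2)])[:,:,::-1])
E
```

```text
t 13.1 pos [0.4864 0.3337 0.1384] hd 10.177931601116004 zax [-0.0025 -0.0021 -1.    ] F [ 0.8266 -0.5968 -0.3255] M [ 0.0049 -0.0277  0.0032] open 0.06513214760219853
(0.515, -0.16, 0.13, 7.7) shift [-0.1182  0.982   0.0188] turn [0.0011 0.0018 0.0275]
```

View pics/a5.png

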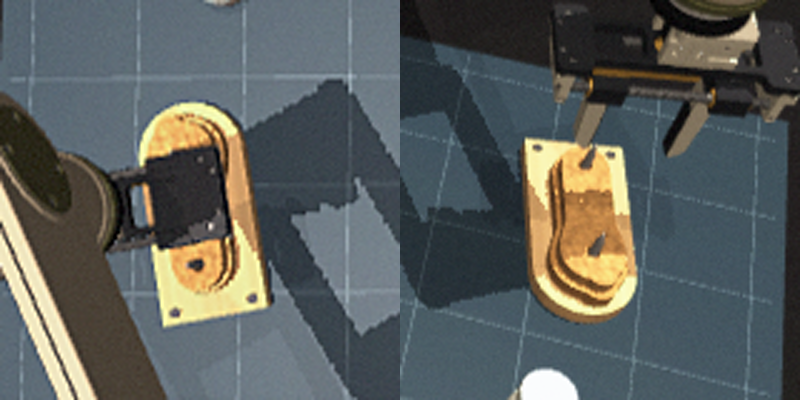

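Picture: midsole is flat on the outsole, both dowels through (scene crop (587,158),(600,243)). On to the insole.

>>> jog_arm(
  motion=[1,-0.118,0.98,0.019,0.001,0.002,0.0275,1,-0.118,0.98,0.019,0.001,0.002,0.0275,1,-0.118,0.98,0.019,0.001,0.002,0.0275,1,-0.118,0.98,0.019,0.001,0.002,0.0275,1,-0.118,0.98,0.019,0.001,0.002,0.0275,1,-0.118,0.98,0.019,0.001,0.002,0.0275,1,-0.118,0.98,0.019,0.001,0.002,0.0275,1,-0.118,0.98,0.019,0.001,0.002,0.0275],
)

```text
t: 14.0
tool_pos: [0.5133, -0.0668, 0.1348]
orientation: [-3.129, -0.211, -0.021]
force: [1.7, 0.8, 0.3]
opening: 0.0934
```

```bash
python3 go.py .5169,-.1832,.035,7.7
```

```text
t 14.0 pos [ 0.5133 -0.0668  0.1348] hd 7.7077677609867665 zax [ 0.0127  0.0067 -0.9999] F [1.6914 0.7734 0.2981] M [ 0.0045  0.0155 -0.0042] open 0.09335989049341865
(0.5169, -0.1832, 0.035, 7.7) shift [-0.0268  0.2326  0.1981] turn [-0.0031 -0.0086  0.0001]
```

>>> jog_arm(
  motion=[1,-0.027,0.233,0.04,-0.003,-0.009,0,1,-0.027,0.233,0.04,-0.003,-0.009,0,1,-0.027,0.233,0.06,-0.003,-0.009,0,1,-0.027,0.233,0.1,-0.003,-0.009,0,1,-0.027,0.233,0.17,-0.003,-0.009,0,1,-0.027,0.233,0.198,-0.003,-0.009,0,1,-0.027,0.233,0.198,-0.003,-0.009,0],
)

```text
t: 14.7
tool_pos: [0.5144, -0.1823, 0.0321]
orientation: [-3.132, -0.211, 0.009]
force: [-1.1, 0.5, 0.3]
opening: 0.093
```

```bash
python3 go.py .5169,-.1832,.004,7.7
```

```text
t 14.7 pos [ 0.5144 -0.1823  0.0321] hd 7.714139212539128 zax [-0.0059  0.0025 -1.    ] F [-1.0508  0.4955  0.2573] M [-0.0515  0.0212  0.068 ] open 0.09296667827920213
(0.5169, -0.1832, 0.004, 7.7) shift [0.005  0.0027 0.0561] turn [-0.0021  0.0035  0.0002]
```

>>> jog_arm(
  motion=[1,0.004,0.002,0.03,-0.002,0.003,0,1,0.004,0.002,0.05,-0.002,0.003,0,1,0.004,0.002,0.0555,-0.002,0.003,0,1,0.004,0.002,0.0555,-0.002,0.003,0],
)

```text
t: 15.1
tool_pos: [0.5165, -0.1828, 0.0046]
orientation: [-3.134, -0.212, 0.001]
force: [-0.2, -0.3, 0.3]
opening: 0.0927
```

```bash
python3 go.py .5169,-.1832,.004,7.7
```

```text
t 15.1 pos [ 0.5165 -0.1828  0.0046] hd 7.732491874949509 zax [-0.0009  0.0001 -1.    ] F [-0.1993 -0.3472  0.2556] M [-0.0212  0.0938 -0.0125] open 0.09271630455655186
(0.5169, -0.1832, 0.004, 7.7) shift [0.0008 0.001  0.0013] turn [-0.0001  0.0006  0.0004]
```

>>> jog_arm(
  motion=[0,0.001,0.001,0.001,0,0,0,0,0.001,0.001,0.001,0,0,0,0,0.001,0.001,0.001,0,0,0,0,0.001,0.001,0.001,0,0,0,0,0.001,0.001,0.001,0,0,0,0,0.001,0.001,0.001,0,0,0,0,0.001,0.001,0.001,0,0,0,0,0.001,0.001,0.001,0,0,0],
  grip_force=20,
)

```text
t: 15.9
tool_pos: [0.517, -0.1832, 0.0041]
orientation: [-3.134, -0.212, 0.002]
force: [-0.2, -0.2, -0.5]
opening: 0.0374
```

>>> jog_arm(
  motion=[0,0,0,0,0,0,0,0,0,0,0,0,0,0,0,0,0,0,0,0,0],
)

```text
t: 16.2
tool_pos: [0.517, -0.1832, 0.0041]
orientation: [-3.134, -0.212, 0.002]
force: [-0.7, -0.5, -0.2]
opening: 0.0377
```

```bash
python3 go.py .5169,-.1832,.130,7.7
```

```text
t 16.2 pos [ 0.517  -0.1832  0.0041] hd 7.733854251322032 zax [-0.001   0.0001 -1.    ] F [-0.6915 -0.4519 -0.2086] M [-0.0138  0.0216  0.0187] open 0.037671947447289154
(0.5169, -0.1832, 0.13, 7.7) shift [-0.0004 -0.0001 -0.2517] turn [-0.0002  0.0006  0.0004]
```

>>> jog_arm(
  motion=[0,0,0,-0.04,0,0,0,0,0,0,-0.12,0,0,0,0,0,0,-0.2,0,0,0,0,0,0,-0.25,0,0,0,0,0,0,-0.25,0,0,0],
)

```text
t: 16.7
tool_pos: [0.52, -0.1845, 0.1342]
orientation: [3.131, 0.212, 0.01]
force: [0.6, -0.7, -1.4]
opening: 0.038
```

```bash
python3 go.py .49,.25,.13,10.2
```

```text
t 16.7 pos [ 0.52   -0.1845  0.1342] hd 7.733163255263433 zax [ 0.0064 -0.0033 -1.    ] F [ 0.5811 -0.6889 -1.4414] M [ 0.0237 -0.0066 -0.0154] open 0.03799375318487069
(0.49, 0.25, 0.13, 10.2) shift [ 0.0575 -0.8692  0.0051] turn [ 0.0027 -0.0037 -0.0274]
```

>>> jog_arm(
  motion=[0,0.0575,-0.869,0.005,0.003,-0.004,-0.0275,0,0.0575,-0.869,0.005,0.003,-0.004,-0.0275,0,0.0575,-0.869,0.005,0.003,-0.004,-0.0275,0,0.0575,-0.869,0.005,0.003,-0.004,-0.0275,0,0.0575,-0.869,0.005,0.003,-0.004,-0.0275,0,0.0575,-0.869,0.005,0.003,-0.004,-0.0275,0,0.0575,-0.869,0.005,0.003,-0.004,-0.0275,0,0.0575,-0.869,0.005,0.003,-0.004,-0.0275],
)

```text
t: 17.5
tool_pos: [0.4908, 0.2178, 0.1285]
orientation: [3.129, 0.28, -0.003]
force: [1.4, -0.1, -0.4]
opening: 0.0376
```

```bash
python3 go.py .4872,.3341,.12,10.2
```

```text
t 17.5 pos [0.4908 0.2178 0.1285] hd 10.209389231684673 zax [-0.0021 -0.0003 -1.    ] F [ 1.4016 -0.0974 -0.4459] M [-0.0308 -0.0585  0.0017] open 0.03762981232594183
(0.4872, 0.3341, 0.12, 10.2) shift [ 0.0341 -0.2303  0.0169] turn [-0.0001  0.0013  0.0001]
```

>>> jog_arm(
  motion=[0,0.034,-0.23,0.017,0,0.001,0,0,0.034,-0.23,0.017,0,0.001,0,0,0.034,-0.23,0.017,0,0.001,0,0,0.034,-0.23,0.05,0,0.001,0,0,0.034,-0.23,0.07,0,0.001,0,0,0.034,-0.23,0.07,0,0.001,0],
)

```text
t: 18.1
tool_pos: [0.4854, 0.3313, 0.0899]
orientation: [3.127, 0.277, -0.009]
force: [0.0, -0.3, -0.4]
opening: 0.0378
```

```bash
python3 go.py .4872,.3341,.075,10.2;python3 - <<'E'
from h import *
t,s=cam("top"),cam("scene")
cv2.imwrite("pics/a6.png",np.hstack([cv2.resize(t["frame"][220:360,90:230],(400,400),interpolation=2),cv2.resize(s["frame"][140:300,420:580],(400,400),interpolation=2)])[:,:,::-1])
E
```

```text
t 18.1 pos [0.4854 0.3313 0.0899] hd 10.13721812495881 zax [-0.0054 -0.0033 -1.    ] F [ 0.0154 -0.2811 -0.4207] M [-0.0009  0.0191  0.0072] open 0.03776328304562782
(0.4872, 0.3341, 0.075, 10.2) shift [ 0.0047 -0.0049  0.0297] turn [ 0.0015  0.0038 -0.0007]
```

View pics/a6.png

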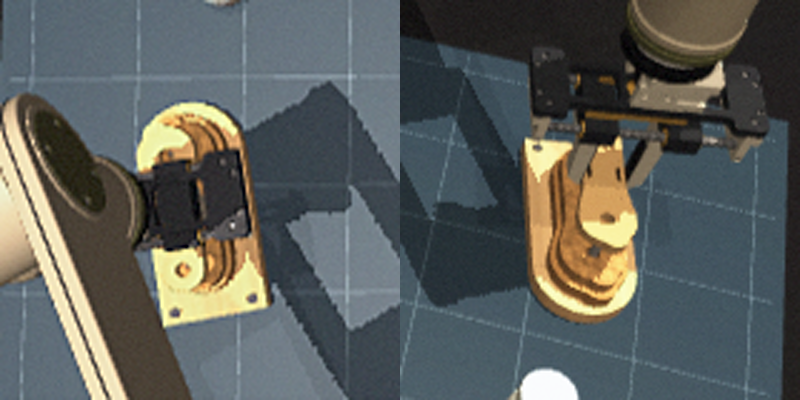

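>>> jog_arm(
  motion=[0,0.0035,-0.004,0,0.001,0.003,0,0,0.0035,-0.004,0,0.001,0.003,0,0,0.0035,-0.004,0.003,0.001,0.003,0],
)

```text
t: 18.5
tool_pos: [0.4891, 0.3343, 0.092]
orientation: [-3.128, -0.275, -0.006]
force: [-0.2, -0.6, -0.1]
opening: 0.038
```

```bash
python3 go.py .4872,.3341,.066,10.2
```

```text
t 18.5 pos [0.4891 0.3343 0.092 ] hd 10.065517984025524 zax [ 0.0037  0.002  -1.    ] F [-0.1936 -0.563  -0.0503] M [-0.0054  0.0156  0.0154] open 0.03799705925068584
(0.4872, 0.3341, 0.066, 10.2) shift [-0.0039 -0.0001  0.0519] turn [-0.0009 -0.0025 -0.0015]
```

>>> jog_arm(
  motion=[0,-0.003,0,0.01,-0.001,-0.002,-0.001,0,-0.003,0,0.02,-0.001,-0.002,-0.001,0,-0.003,0,0.035,-0.001,-0.002,-0.001,0,-0.003,0,0.051,-0.001,-0.002,-0.001,0,-0.003,0,0.051,-0.001,-0.002,-0.001],
)

```text
t: 19.0
tool_pos: [0.4866, 0.3335, 0.0644]
orientation: [3.128, 0.278, -0.003]
force: [0.3, 0.6, -0.8]
opening: 0.0378
```

```bash
python3 go.py .4872,.3341,.0525,10.2
```

```text
t 19.0 pos [0.4866 0.3335 0.0644] hd 10.160255297428662 zax [-0.0015 -0.0015 -1.    ] F [ 0.2951  0.5746 -0.845 ] M [0.0419 0.0028 0.0138] open 0.03783527787381314
(0.4872, 0.3341, 0.0525, 10.2) shift [ 0.0014 -0.0009  0.0237] turn [ 0.0008  0.0011 -0.0004]
```

>>> jog_arm(
  motion=[0,0.001,-0.001,0.01,0.001,0.001,0,0,0.001,-0.001,0.02,0.001,0.001,0,0,0.001,-0.001,0.0235,0.001,0.001,0,0,0.001,-0.001,0.0235,0.001,0.001,0],
)

```text
t: 19.4
tool_pos: [0.4869, 0.3341, 0.0525]
orientation: [-3.129, -0.278, 0.001]
force: [-0.1, 0.8, -0.6]
opening: 0.0376
```

```bash
python3 go.py .4872,.3341,.0525,10.2
```

```text
t 19.4 pos [0.4869 0.3341 0.0525] hd 10.161275732238654 zax [-0.0004  0.0002 -1.    ] F [-0.0576  0.8228 -0.6072] M [ 0.0511  0.0127 -0.0261] open 0.03761927072587271
(0.4872, 0.3341, 0.0525, 10.2) shift [ 0.0006  0.0001 -0.0001] turn [-0.0002  0.0002 -0.0004]
```

>>> jog_arm(
  motion=[0.6,0,0,0,0,0,0,0.6,0,0,0,0,0,0,0.6,0,0,0,0,0,0,0.6,0,0,-0.04,0,0,0,0.6,0,0,-0.12,0,0,0,0.6,0,0,-0.17,0,0,0],
)

```text
t: 20.0
tool_pos: [0.4876, 0.3344, 0.14]
orientation: [-3.128, -0.278, -0.002]
force: [0.5, 0.5, 0.3]
opening: 0.0559
```

```bash
python3 go.py .6073,.0032,.13,3.7;python3 - <<'E'
from h import *
t,s=cam("top"),cam("scene")
cv2.imwrite("pics/a7.png",np.hstack([cv2.resize(t["frame"][220:360,90:230],(400,400),interpolation=2),cv2.resize(s["frame"][140:300,420:580],(400,400),interpolation=2)])[:,:,::-1])
E
```

```text
t 20.0 pos [0.4876 0.3344 0.14  ] hd 10.160753300312837 zax [ 0.0013  0.0012 -1.    ] F [0.452  0.5464 0.3286] M [ 0.019  -0.0322 -0.0163] open 0.055948249286840786
(0.6073, 0.0032, 0.13, 3.7) shift [0.1188 0.6943 0.0195] turn [-0.0007 -0.0009  0.0718]
```

View pics/a7.png

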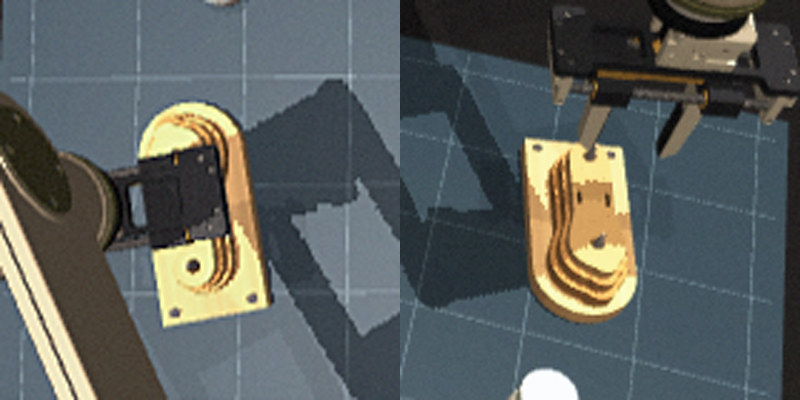

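Picture: insole with slots flat on the stack, both dowels through. Now the plate.

>>> jog_arm(
  motion=[0.6,0.119,0.694,0.02,0,-0.001,0.072,0.6,0.119,0.694,0.02,0,-0.001,0.072,0.6,0.119,0.694,0.02,0,-0.001,0.072,0.6,0.119,0.694,0.02,0,-0.001,0.072,0.6,0.119,0.694,0.02,0,-0.001,0.072,0.6,0.119,0.694,0.02,0,-0.001,0.072,0.6,0.119,0.694,0.02,0,-0.001,0.072,0.6,0.119,0.694,0.02,0,-0.001,0.072],
)

```text
t: 20.9
tool_pos: [0.6104, -0.0013, 0.1311]
orientation: [-3.138, -0.092, -0.008]
force: [0.4, 0.2, 0.4]
opening: 0.0556
```

```bash
python3 go.py .6073,.0032,.05,3.7
```

```text
t 20.9 pos [ 0.6104 -0.0013  0.1311] hd 3.3632770535842313 zax [ 0.0051  0.0023 -1.    ] F [0.367  0.1565 0.4212] M [ 0.065   0.0115 -0.0017] open 0.05559574574528622
(0.6073, 0.0032, 0.05, 3.7) shift [-0.0066 -0.009   0.1623] turn [-0.0013 -0.0033 -0.0037]
```

>>> jog_arm(
  motion=[0.6,-0.006,-0.008,0.06,-0.001,-0.003,-0.003,0.6,-0.006,-0.008,0.13,-0.001,-0.003,-0.003,0.6,-0.006,-0.008,0.162,-0.001,-0.003,-0.003,0.6,-0.006,-0.008,0.162,-0.001,-0.003,-0.003,0.6,-0.006,-0.008,0.162,-0.001,-0.003,-0.003],
)

```text
t: 21.4
tool_pos: [0.6077, 0.0032, 0.0506]
orientation: [-3.139, -0.1, -0.001]
force: [0.4, -0.2, 0.5]
opening: 0.0561
```

```bash
python3 go.py .6073,.0032,.018,3.7
```

```text
t 21.4 pos [0.6077 0.0032 0.0506] hd 3.6638638325719466 zax [ 0.0004  0.0005 -1.    ] F [ 0.3696 -0.2447  0.4833] M [0.0111 0.0082 0.0119] open 0.05610627945318695
(0.6073, 0.0032, 0.018, 3.7) shift [-0.0009 -0.0001  0.0652] turn [-0.0003 -0.0003 -0.0004]
```

>>> jog_arm(
  motion=[0.6,-0.001,0,0.035,0,0,0,0.6,-0.001,0,0.065,0,0,0,0.6,-0.001,0,0.065,0,0,0,0.6,-0.001,0,0.065,0,0,0,0,-0.001,0,0.065,0,0,0,0,-0.001,0,0.065,0,0,0,0,-0.001,0,0.065,0,0,0,0,-0.001,0,0.065,0,0,0],
  grip_force=40,
)

```text
t: 22.2
tool_pos: [0.6075, 0.0031, 0.0185]
orientation: [-3.14, -0.1, -0.002]
force: [-0.2, -0.6, 0.4]
opening: 0.0286
```

>>> jog_arm(
  motion=[0,0,0,0,0,0,0,0,0,0,0,0,0,0,0,0,0,0,0,0,0,0,0,0,0,0,0,0],
)

```text
t: 22.6
tool_pos: [0.6076, 0.0031, 0.0187]
orientation: [-3.14, -0.1, -0.002]
force: [-0.5, -0.3, 2.3]
opening: 0.0195
```

```bash
python3 go.py .6073,.0032,.15,3.7
```

```text
t 22.6 pos [0.6076 0.0031 0.0187] hd 3.6615082904262097 zax [ 0.0012  0.0004 -1.    ] F [-0.457  -0.2765  2.2833] M [-0.0047  0.0804 -0.0421] open 0.019504747752815545
(0.6073, 0.0032, 0.15, 3.7) shift [-0.0003 -0.0004 -0.2627] turn [-0.0002 -0.0008 -0.0004]
```

>>> jog_arm(
  motion=[0,0,0,-0.04,0,0,0,0,0,0,-0.12,0,0,0,0,0,0,-0.2,0,0,0,0,0,0,-0.26,0,0,0,0,0,0,-0.26,0,0,0],
)

```text
t: 23.1
tool_pos: [0.6105, 0.0029, 0.1538]
orientation: [3.139, 0.101, 0.015]
force: [1.1, -0.1, -4.3]
opening: 0.0198
```

```bash
python3 go.py .4872,.3341,.15,10.2
```

```text
t 23.1 pos [0.6105 0.0029 0.1538] hd 3.668914987168715 zax [ 0.0095 -0.0002 -1.    ] F [ 1.1279 -0.0881 -4.2866] M [ 0.0759 -0.0995  0.0262] open 0.01975414906050817
(0.4872, 0.3341, 0.15, 10.2) shift [-0.2038 -0.6769  0.005 ] turn [ 0.0009 -0.006  -0.0726]
```

>>> jog_arm(
  motion=[0,-0.204,-0.677,0.005,0.001,-0.006,-0.073,0,-0.204,-0.677,0.005,0.001,-0.006,-0.073,0,-0.204,-0.677,0.005,0.001,-0.006,-0.073,0,-0.204,-0.677,0.005,0.001,-0.006,-0.073,0,-0.204,-0.677,0.005,0.001,-0.006,-0.073,0,-0.204,-0.677,0.005,0.001,-0.006,-0.073,0,-0.204,-0.677,0.005,0.001,-0.006,-0.073,0,-0.204,-0.677,0.005,0.001,-0.006,-0.073],
)

```text
t: 23.9
tool_pos: [0.4827, 0.3389, 0.1466]
orientation: [-3.127, -0.289, 0.007]
force: [-0.1, -1.3, -5.0]
opening: 0.0197
```

```bash
python3 go.py .4872,.3341,.12,10.2
```

```text
t 23.9 pos [0.4827 0.3389 0.1466] hd 10.56388349261779 zax [-0.0048  0.0006 -1.    ] F [-0.0857 -1.3315 -4.9883] M [-0.0568 -0.049  -0.0342] open 0.019740165073571868
(0.4872, 0.3341, 0.12, 10.2) shift [0.0073 0.0111 0.0532] turn [-0.0009  0.0029  0.004 ]
```

>>> jog_arm(
  motion=[0,0.007,0.009,0.02,-0.001,0.003,0.004,0,0.007,0.009,0.05,-0.001,0.003,0.004,0,0.007,0.009,0.053,-0.001,0.003,0.004,0,0.007,0.009,0.053,-0.001,0.003,0.004,0,0.007,0.009,0.053,-0.001,0.003,0.004],
)

```text
t: 24.4
tool_pos: [0.4875, 0.3342, 0.12]
orientation: [3.129, 0.277, 0.0]
force: [-0.5, 0.8, -4.3]
opening: 0.0197
```

```bash
python3 go.py .4872,.3341,.105,10.2;python3 - <<'E'
from h import *
t,s=cam("top"),cam("scene")
cv2.imwrite("pics/a8.png",np.hstack([cv2.resize(t["frame"][220:360,90:230],(400,400),interpolation=2),cv2.resize(s["frame"][140:300,420:580],(400,400),interpolation=2)])[:,:,::-1])
E
```

```text
t 24.4 pos [0.4875 0.3342 0.12  ] hd 10.109233554567204 zax [ 0.0001 -0.0002 -1.    ] F [-0.5287  0.7593 -4.3257] M [ 0.0204 -0.0324  0.0236] open 0.01965159662806049
(0.4872, 0.3341, 0.105, 10.2) shift [-0.0006  0.      0.03  ] turn [ 0.0001 -0.0001 -0.001 ]
```

View pics/a8.png

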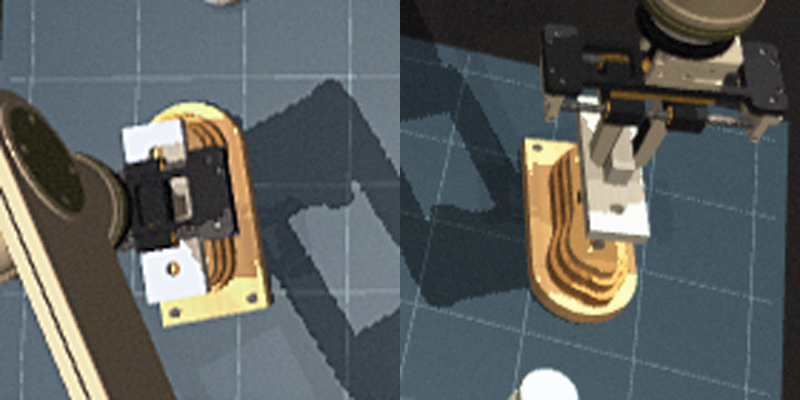

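Picture: plate held level and aligned above the stack. Lower gently.

>>> jog_arm(
  motion=[0,-0.0005,0,0.015,0,0,-0.001,0,-0.0005,0,0.03,0,0,-0.001,0,-0.0005,0,0.04,0,0,-0.001,0,-0.0005,0,0.05,0,0,-0.001,0,-0.0005,0,0.056,0,0,-0.001,0,-0.0005,0,0.056,0,0,-0.001],
)

```text
t: 25.1
tool_pos: [0.487, 0.3346, 0.092]
orientation: [3.129, 0.28, 0.0]
force: [-0.2, -0.8, -5.1]
opening: 0.0198
```

```bash
python3 go.py .4872,.3341,.079,10.2
```

```text
t 25.1 pos [0.487  0.3346 0.092 ] hd 10.239945329250029 zax [ 0.0001 -0.0001 -1.    ] F [-0.2318 -0.7953 -5.1126] M [-0.0557 -0.027   0.0286] open 0.019803267564769356
(0.4872, 0.3341, 0.079, 10.2) shift [0.0002 0.001  0.026 ] turn [ 0.0001 -0.0001  0.0004]
```

Past the tips (underside ≈ 73 mm), no contact force.

>>> jog_arm(
  motion=[0,0,0.001,0.008,0,0,0,0,0,0.001,0.016,0,0,0,0,0,0.001,0.022,0,0,0,0,0,0.001,0.0255,0,0,0,0,0,0.001,0.0255,0,0,0],
)

```text
t: 25.6
tool_pos: [0.4871, 0.334, 0.0791]
orientation: [3.129, 0.28, 0.0]
force: [-0.1, 0.6, -4.3]
opening: 0.0198
```

```bash
python3 go.py .4872,.3341,.079,10.2
```

```text
t 25.6 pos [0.4871 0.334  0.0791] hd 10.234941376898664 zax [ 0.0001 -0.0001 -1.    ] F [-0.1307  0.582  -4.3458] M [-0.0155 -0.016  -0.0222] open 0.019806358926446565
(0.4872, 0.3341, 0.079, 10.2) shift [ 0.0002 -0.0001  0.0002] turn [ 0.0001 -0.      0.0004]
```

>>> jog_arm(
  motion=[0,0,0,0.001,0,0,0,0,0,0,0.002,0,0,0,0,0,0,0.002,0,0,0],
)

```text
t: 25.9
tool_pos: [0.4873, 0.3342, 0.0787]
orientation: [-3.129, -0.28, -0.001]
force: [-1.7, -1.4, 0.0]
opening: 0.0197
```

>>> jog_arm(
  motion=[0,0,0,0.002,0,0,0,0,0,0,0.002,0,0,0],
)

```text
t: 26.1
tool_pos: [0.4875, 0.3343, 0.0787]
orientation: [-3.129, -0.28, -0.002]
force: [-4.7, -1.6, 5.2]
opening: 0.0197
```

Seated firmly (height 78.7 as predicted, force now upwards). Release and retreat.

>>> jog_arm(
  motion=[0.5,0,0,0,0,0,0,0.5,0,0,0,0,0,0,0.5,0,0,0,0,0,0,0.5,0,0,-0.03,0,0,0,0.5,0,0,-0.1,0,0,0,0.5,0,0,-0.2,0,0,0],
)

```text
t: 26.7
tool_pos: [0.4856, 0.3332, 0.1775]
orientation: [3.127, 0.28, -0.006]
force: [-0.7, 0.4, 0.7]
opening: 0.0464
```

```bash
python3 go.py .45,-.1,.25,10.2
```

```text
t 26.7 pos [0.4856 0.3332 0.1775] hd 10.23759165395019 zax [-0.0038 -0.0023 -1.    ] F [-0.7075  0.3558  0.6608] M [ 0.0402 -0.0253  0.0175] open 0.04637621416393624
(0.45, -0.1, 0.25, 10.2) shift [-0.2246  0.8402 -0.1427] turn [0.001  0.0027 0.0004]
```

>>> jog_arm(
  motion=[0.5,-0.22,0.84,-0.14,0,0,0,0.5,-0.22,0.84,-0.14,0,0,0,0.5,-0.22,0.84,-0.14,0,0,0,0.5,-0.22,0.84,-0.14,0,0,0,0.5,-0.22,0.84,-0.14,0,0,0,0.5,-0.22,0.84,-0.14,0,0,0,0.5,-0.22,0.84,-0.14,0,0,0,0.5,-0.22,0.84,-0.14,0,0,0],
)

```text
t: 27.5
tool_pos: [0.4552, -0.0613, 0.2441]
orientation: [3.126, 0.28, -0.003]
force: [1.2, -0.7, -0.0]
opening: 0.0464
```

>>> jog_arm(
  motion=[0.5,0,0,0,0,0,0,0.5,0,0,0,0,0,0],
)

```text
t: 27.7
tool_pos: [0.4554, -0.0624, 0.2455]
orientation: [3.126, 0.275, 0.001]
force: [0.3, 0.7, -0.4]
opening: 0.0462
```

Run:
```python
from h import *
np.set_printoptions(precision=4,suppress=True)
t,s=cam("top"),cam("scene")
cv2.imwrite("pics/a9.png",np.hstack([cv2.resize(t["frame"][220:360,90:230],(400,400),interpolation=2),cv2.resize(s["frame"][140:300,420:580],(400,400),interpolation=2)])[:,:,::-1])
cv2.imwrite("pics/a9s.png",s["frame"][:,:,::-1]);cv2.imwrite("pics/a9t.png",t["frame"][:,:,::-1])
print(read_state()["tool_pos"])
# plate: saturation-low bright mask, at z=.074
for n,c,p in(("top",t,(155,293)),("scene",s,(495,220))):
    x,y=p;r=45;cr=cv2.resize(c["frame"][y-r:y+r,x-r:x+r],None,fx=4,fy=4,interpolation=2)
    m=((cr[:,:,2]>170)).astype(np.uint8)
    cs,_=cv2.findContours(m,0,1);k=max(cs,key=cv2.contourArea).reshape(-1,2)
    W=plane(c,(k+.5)/4-.5+[x-r,y-r],.074)[:,:2]*1000;print(n,cv2.minAreaRect(W.astype(np.float32)))
```

```text
[ 0.4553 -0.0604  0.2444]
top ((478.09051513671875, 333.7989501953125), (175.99252319335938, 54.23809051513672), 9.894119262695312)
scene ((515.1510620117188, 336.4615478515625), (214.3514862060547, 73.21489715576172), 2.120837450027466)
```

View pics/a9.png

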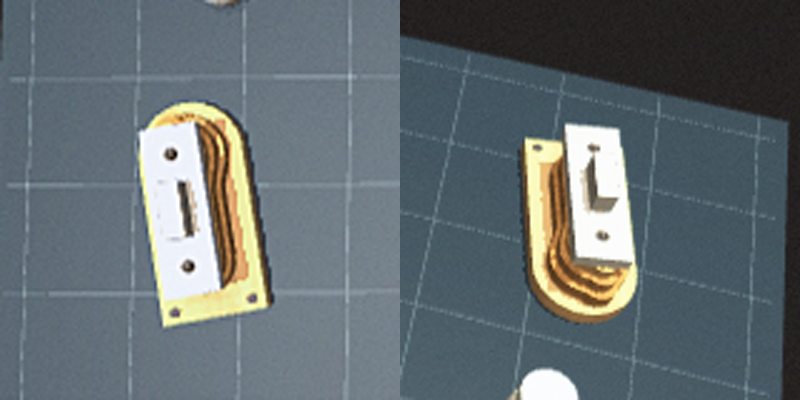

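View pics/a9s.png

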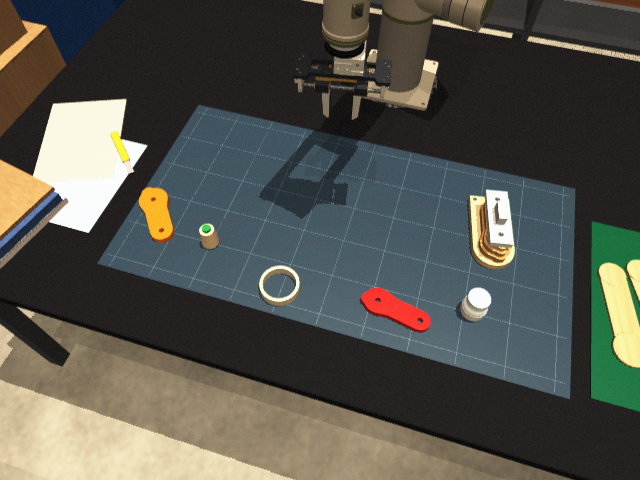

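Pictures: plate seated over both dowels on the neat stack; bystanders at unchanged pixels. The plate mask merged with the jig wood, so a quick triangulation of the plate holes instead.

Run:
```python
from h import *
np.set_printoptions(precision=4,suppress=True)
t,s=cam("top"),cam("scene")
yaw=np.radians(10.2);u=np.array([np.cos(yaw),np.sin(yaw)]);o=np.array([.4872,.3341])
for k in(.05,-.05):
    P=[*(o+k*u),.074];q=[]
    for c in(t,s):
        p=proj(c,P);x,y=np.round(p).astype(int);r=4
        w=np.clip(200-c["frame"][y-r:y+r+1,x-r:x+r+1,2].astype(float),0,None)
        Y,X=np.mgrid[y-r:y+r+1,x-r:x+r+1];q.append(np.array([(X*w).sum(),(Y*w).sum()])/w.sum());print(p,q[-1])
    print("expect",np.array(P),"tri",*tri(t,q[0],s,q[1]))
t0,s0=cv2.imread("pics/top0.png"),cv2.imread("pics/scene0.png")
for n,x,y in(("spool",401,207),("tape",325,184),("jar",165,210)):
    a=t0[y-22:y+22,x-22:x+22,::-1].astype(int);b=t["frame"][y-22:y+22,x-22:x+22].astype(int);print(n,"diff",(abs(a-b).max(2)>60).sum())
print(read_state()["t"],read_state()["force"])
```

```text
[149.4047 273.503 ] [149.4773 273.6341]
[500.6012 234.0022] [500.5551 233.9228]
expect [0.5364 0.343  0.074 ] tri [0.5361 0.3429 0.0738] 5.0855481818054286e-05
[155.4313 312.7681] [155.6025 312.9359]
[497.0816 198.9396] [496.9036 199.4008]
expect [0.438  0.3252 0.074 ] tri [0.4375 0.3255 0.0717] 6.709575001231127e-05
spool diff 0
tape diff 0
jar diff 0
27.9 [ 0.461   0.3626 -0.3684]
```

```bash
python3 -c "
from plant import *
print(close_job())"
```

```text
the job is handed in; nothing more can be done
None
```

The outsole, midsole, insole and pressing plate are stacked on the jig in that order. All three sole toes point to the rounded end, and everything is released with the gripper clear. I handed the job in at about 28 s.

- **Seating:** I pressed the plate down gently. It stopped with the tool at z = 78.7 mm, as predicted for a fully seated stack, with about 5 N pushing back.
- **Plate height:** Finding its holes in the two cameras put the top face at 73.8 mm at the toe hole and 71.7 mm at the heel hole, where 74 mm was expected. I put the 2.3 mm difference at the heel down to camera error, since a plate sitting flat cannot be lower than 74 mm there.
- **Bystanders:** The spool, tape roll and jar show no pixel change from the first picture. The red and orange decoys were not touched.
- **Failed check:** My attempt to measure the plate's outline did not work, because the colour mask merged it with the jig board. I used the hole measurement above instead.

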